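# Put the torch away under a turned stack-nest bin and click it home

### The job

Take the upper of the two nested storage bins off and lay the torch flat on the floor of the lower bin. Put the upper bin back on top turned half a turn, so that it stands on the lower bin's ledges instead of nesting down onto the torch, and press it down until both orange catches have clicked and it sits level and fully home. Set the bins down gently, leave the lower bin about where it stands, and do not disturb the other things.

Things in the scene. Friction and masses are not known exactly. Their poses are not given: they have to be found in the camera images.
- lower_bin: Lower bin, grey-green plastic, open top, 161 (x) x 213 (y) x 85 mm high, 0.3 kg, loose. Origin: centre of underside, z up, -x its front: a long side with charcoal rim and white label. Rim: upright band 9 mm thick, 61 to 85 mm up, middle 76 mm (long sides) or 102 mm (short sides) from the centre; pinch it from above. Below it 2.2 mm walls slope in to a 124 x 176 mm foot. Floor 3 mm thick.
- upper_bin: Upper bin: the same moulding, sizes and axes, tan with a charcoal front rim; 0.21 to 0.39 kg, loose. It starts nested in the lower bin, both facing the same way: underside 30 mm above the lower one's, rim top 115 mm above the worktop; lifts straight out, 2 mm play. Turned half a turn it stands on the ledges: underside 71 mm above the lower one's. Pinched by one side it may sag.
- lower_bin_front (a point): Middle of the top edge of the lower bin's charcoal front rim, 76 mm from its centre towards -x, 85 mm up. Inside, one upright rib per wall (a groove from outside): at y = +30 mm on both long sides, at x = +22 mm on both short sides. At the floor they leave 88 mm clear in x and 140 mm in y; the torch lies best along y, centre at x = -10 to 0 mm.
- upper_bin_front (a point): Middle of the top edge of the upper bin's charcoal front rim, 76 mm from its centre towards its -x, 85 mm above its underside. In the finished stack it is over the lower bin's rear. To the right of the bins and behind the torch the worktop is clear, from x = 0.52 to 0.76 and y = -0.28 to -0.04: room to set a bin down.
- lower_bin_ledge (a point): Middle of the flat top of the lower bin's front rib, 71 mm up; each of the 4 ribs ends so, 24 mm wide, reaching 8 mm under a turned bin's foot. A shoulder behind each, up to the rim, keeps the foot to 2 mm play and takes it in from 3.5 mm off; farther off it stays up on shoulders or rim, 14 mm too high, and must be shifted until it drops in.
- lower_bin_catch_l (a joint): Sprung catch (orange nib over the ledge, tab outside the rim) in the lower bin's short side at +y, x = +22 mm; value: how far it is pushed outward, m: 0 at rest and when home, about 0.002 as the foot passes. A bin only set down stays about 10 mm up on its bevel, tilted to the front; 10 to 16 N down over the line between the catches clicks both over the foot's floor edge.
- lower_bin_catch_r (a joint): The same catch in the short side at its -y. Pressing down inside the upper bin, on its floor (3 mm thick), or on its short rims works; the upper bin pinched by one long rim only tilts. Clicked home, the bins hold together and the upper floor's top is 74 mm above the lower bin's underside.
- torch: Black hand torch with a red slide switch on top, lying flat in front and to the right of the bins: 134 mm long (its y, lens at +67 mm), 30 to 35 mm wide, 35 mm high, 0.10 to 0.18 kg, loose; does not roll. Origin: middle of its underside, z up. Pinch it across its width.
- mug: White mug, 78 mm wide, 97 mm high, behind the bins; leave alone. Origin: centre of the underside.
- keys: Bunch of keys, 100 x 74 mm, 9 mm high, lying at the front between torch and bins; leave alone. Origin: centre of the underside.
- stopper: Black bottle stopper, 27 mm wide, 65 mm high, standing at the back; leave alone. Origin: centre of the underside.
- cream_tube: Cream tube on its teal cap, 140 mm high, at the back; leave alone. Origin: centre of the underside.
Things that resemble listed ones, but are neither listed nor needed, are in the scene too. What is shaped like the torch but green is not meant.

How it is judged:
By the outcome, as a careful person would: the job done as asked, in the order asked, and still so for the second after the job is handed in, with the robot touching nothing.
It also fails if it takes over 72 s, if anything falls off the work surface, if the arm or the gripper's body presses on something with over 40 N, if the wrist force passes 120 N, or if a joint passes its speed limit or range.

### The arm

A 6-joint arm with a two-finger parallel gripper is mounted at the origin on a cart in front of the work surface, level with it; the furniture and walls round the work are solid. World frame = base frame: x ahead of the robot, y to its left, z up, the work surface at z = 0. Lengths are in m, angles in rad, forces in N, time in s.
With the tool pointing down it reaches from about 0.325 to 0.75 m from the base axis. Payload 7.6 kg.
Tool frame: the origin (TCP) lies on the mounting face of the last link; the fingertips stand 173 mm ahead of it and the grasp point (between the pads) lies 155 mm ahead of it; z points along the fingers, y is the line along which they close (so a half turn about z gives the same grasp; the last joint's range is limited). The gripper opens to 85 mm and grips with 20 to 120 N. Pads are 22 mm wide; open, the fingers measure 114 mm over their backs; the gripper's body (76 mm by 85 mm) begins 54 mm behind the grasp point. The pads swing forward as they close: fully open they stand 13 mm farther back than shut.
Start: joints at [-1.31, 0.052, 1.401, -0, 1.689, -0.07], TCP at [0.171, -0.497, 0.405] pointing down, gripper open.
Joint ranges: [-2.9, 2.9], [-0.91, 2.17], [0.12, 2.37], [-1.06, 4.2], [0.26, 2.73], [-2.93, 2.93]. Speed limits (rad/s): [2.57, 2.57, 3.01, 3.14, 3.14, 3.14].

### API

Orientations are given as a unit quaternion [w, x, y, z].
In Python, from bench import sensors, viewer, env gives the robot as it stands.
- The arm moves only by the tool servo_tool, never from a script. Its argument "deltas" is a list of rows, each an object of numbers: "dx", "dy", "dz": the shift along the tool's x, y, z in units of 30 mm (1.0 is 30 mm); "rx", "ry", "rz": the turn, a rotation vector about the tool's x, y, z in units of 8 degrees (1.0 is 8 degrees); "grip": the opening, from 0 (shut) to 1 (fully open). A call has 1 to 5 rows; each row is the pose to reach, as a shift and turn from the pose commanded when the call began, along the tool's axes at that moment; what a row does not reach only later rows make up. A row lasts 1/10 s, in which the tool goes at most 50 mm and 8.59 degrees, less where a joint would pass 70% of its speed; a pose out of reach is approached as far as the arm can. A call with a gripper value outside its range is refused whole. The fingers move at their own pace and stop on an object; the grip force is fixed at half the most. Time passes only in rows, so rows that repeat a pose let the fingers close. It gives the time, the measured TCP pose, the force, the opening and the grip force at its end, in the units of the state.
- sensors.state(): the state, without advancing time (a new reading comes with each control period).
- viewer.camera(name): name is "scene" or "top"; returns the picture (420x560x3 uint8, red, green, blue); there is no depth.
- viewer.get_calibration(name): a dict with "fx", "fy", "cx", "cy" (pixels), "view" (4x4, takes a point from world to camera coordinates). Camera axes: x right, y down, z forward; pixel columns grow to the right and rows downward; lengths in m; the calibration is good to about 2 mm. A picture is of the moment at which its call begins. get_calibration takes no time and is no camera call.
- env.close_job(): hands the job in; it is judged then, once.
Trained networks look in the newest picture that a camera, given by its name, has taken for a name from the list of things; names that differ only in an ending like _2 or _b are one class to them, and where a whole thing is asked for, a point or a joint stands for the part that bears it (a point fixed in the world has none). Each returns a list of dicts, best first, with "confidence" (0 to 1); they miss things now and then, are a little off and sometimes report something else, mostly with a low value. They report only what shows in the picture. A call takes as long as a camera call. They do not tell look-alikes from the thing itself.
- viewer.cut_out(camera, target): "mask" (420x560 bool, what is visible of it) and "xy" ([column, row] as shares, 0 to 1, of the picture: columns of its width, rows of its height, amid what is visible of it).
- viewer.pinpoint(camera, target): "xy" ([column, row] as shares, 0 to 1, of the picture: columns of its width, rows of its height: a listed point, or the origin of a listed thing).
The state is a dict: "clock": time; "qpos": joint angles; "qd": joint speeds; "joint_torque": joint torques, N m; "tool_pos": TCP position; "eef_rot": TCP orientation; "contact_force": force on the tool from outside, world axes, zero at the start; "moment": the same for the moment, N m; "gripper_width": finger opening in m; "grasp_force": force on a finger pad.
Only numpy, scipy, OpenCV 4.12 (cv2) and the standard library are available. Lean on these libraries where they do the work, as an engineer would, in place of code of your own. Each camera call takes 0.05 s, during which the arm holds its last target. There are 200 camera calls.

## Working session

There is one attempt and no reset: what is moved stays moved. The work goes in short steps, Python scripts to look and compute and a tool call to move; the robot and the scene stay as the last step left them, time stands still between calls to the robot, and variables do not carry over. Pictures are saved under pics/ and viewed, at most 10 in all, crops included, and the job is handed in when it is done.

Besides the shell and the picture viewer there is one more tool, called after "Emit:" as name([rows], argument=value, ...), one row to a line, values as JSON. servo_tool: Moves the arm, as the interface text tells. Its arguments: {"type":"object","properties":{"deltas":{"type":"array","items":{"type":"object","properties":{"dx":{"type":"number"},"dy":{"type":"number"},"dz":{"type":"number"},"rx":{"type":"number"},"ry":{"type":"number"},"rz":{"type":"number"},"grip":{"type":"number"}}}}},"required":["deltas"]}

```bash
ls; mkdir -p pics
cat > h.py <<'E'
import numpy as np, cv2
from bench import sensors, viewer, env
W,H=560,420
def ray(cam,px,z):
    c=viewer.get_calibration(cam);V=np.array(c["view"]);R,t=V[:3,:3],V[:3,3]
    d=R.T@np.array([(px[0]-c["cx"])/c["fx"],(px[1]-c["cy"])/c["fy"],1]);o=-R.T@t
    return o+d*(z-o[2])/d[2]
def proj(cam,p):
    c=viewer.get_calibration(cam);V=np.array(c["view"]);q=V[:3,:3]@np.array(p)+V[:3,3]
    return np.array([c["fx"]*q[0]/q[2]+c["cx"],c["fy"]*q[1]/q[2]+c["cy"]])
def snap(cam,f=None):
    im=viewer.camera(cam)
    if f: cv2.imwrite("pics/"+f,cv2.cvtColor(im,cv2.COLOR_RGB2BGR))
    return im
E
python3 - <<'E'
from h import *
a=snap("scene");b=snap("top")
cv2.imwrite("pics/a.png",cv2.cvtColor(np.vstack([a,b]),cv2.COLOR_RGB2BGR)[:, :]) if 0 else None
im=np.hstack([a,b]); cv2.imwrite("pics/s.png",cv2.cvtColor(a,4)); cv2.imwrite("pics/t.png",cv2.cvtColor(b,4))
zs=dict(upper_bin=.03,lower_bin=0,upper_bin_front=.115,torch=0,keys=0,mug=0)
for cam in("scene","top"):
  for n,z in zs.items():
    for r in viewer.pinpoint(cam,n)[:3]:
      px=np.array(r["xy"])*[W,H]; print(cam,n,round(r["confidence"],2),px.round(1),ray(cam,px,z).round(4))
print(sensors.state())
E
```

```text
pics
scene upper_bin 0.85 [250.4 202.4] [0.549  0.1772 0.03  ]
scene lower_bin 0.74 [251.6 214.4] [0.5501 0.159  0.    ]
scene upper_bin_front 0.69 [221.7 180.5] [0.4715 0.1595 0.115 ]
scene torch 0.86 [212.9 309.8] [ 0.4372 -0.217   0.    ]
scene torch 0.6 [287.1 346.6] [ 0.5777 -0.3348  0.    ]
scene keys 0.61 [198.  253.8] [ 0.4006 -0.0133  0.    ]
top upper_bin 0.89 [195.6 238.3] [0.5534 0.1676 0.03  ]
top upper_bin_front 0.68 [297.7 137.1] [ 0.7735 -0.0739  0.115 ]
top upper_bin_front 0.66 [188.8 275. ] [0.4723 0.1606 0.115 ]
top upper_bin_front 0.27 [234.6 137.9] [0.7726 0.066  0.115 ]
top torch 0.85 [362.  287.6] [ 0.4354 -0.2299  0.    ]
top torch 0.74 [405.8 230.6] [ 0.5724 -0.3398  0.    ]
top keys 0.83 [275.  302.1] [ 0.401  -0.0206  0.    ]
top mug 0.87 [233.  139.2] [0.8041 0.0855 0.    ]
{'clock': 0.7, 'qpos': array([-1.31028987e+00,  5.21988727e-02,  1.40072242e+00, -1.85982938e-05,
        1.68858146e+00, -7.03126045e-02]), 'qd': array([ 0.00042769,  0.00024848, -0.00080654, -0.00012785, -0.0005022 ,
       -0.00173489]), 'joint_torque': array([-1.23134556e-03, -3.81453466e+01, -3.60259151e+01, -1.20614250e-04,
        2.71383133e-04, -3.14061379e-05]), 'tool_pos': array([ 0.17054339, -0.49652986,  0.4047126 ]), 'eef_rot': array([ 4.56205139e-05,  9.86351185e-01,  1.64655206e-01, -4.92508568e-06]), 'contact_force': array([-0.04568058,  1.01592712,  0.00884072]), 'moment': array([ 0.0078873 ,  0.03327009, -0.02807512]), 'grasp_force': 0.0, 'gripper_width': 0.08556768396988951}
```

View pics/s.png

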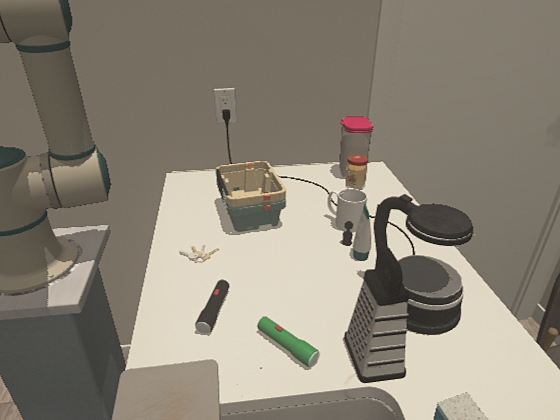

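View pics/t.png

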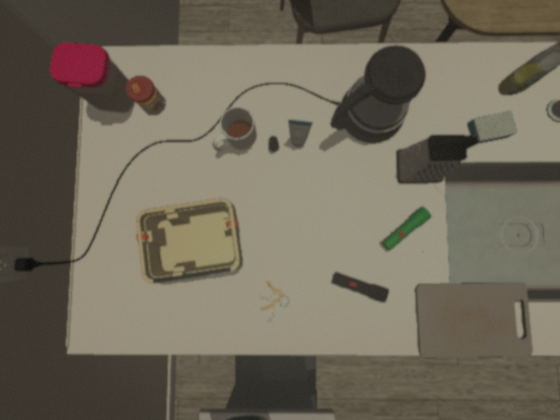

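The torch look-alikes in the top view are the black torch at (360,287) and the green one at (405,230). I choose the black one and will check it in a crop. The bins are at about (190,240), with the keys at (275,300).

```bash
cat >> h.py <<'E'
def rect(cam,name,z,k=0,pick=None):
    rs=viewer.cut_out(cam,name)
    if pick is not None: rs=sorted(rs,key=lambda r:np.hypot(*(np.array(r["xy"])*[W,H]-pick)))
    m=rs[k]["mask"].astype(np.uint8); m=cv2.morphologyEx(m,cv2.MORPH_OPEN,np.ones((3,3),np.uint8))
    c=max(cv2.findContours(m,0,1)[0],key=cv2.contourArea)[:,0].astype(float)
    P=np.array([ray(cam,p,z)[:2] for p in c])
    (cx,cy),(w,h),a=cv2.minAreaRect((P*1000).astype(np.float32))
    return rs[k]["confidence"],np.round([cx,cy,w,h,a],1),P
E
python3 - <<'E'
from h import *
b=snap("top")
c,r,_=rect("top","upper_bin",.115);print(c,r)
c,r,P=rect("top","torch",.02,pick=(360,287));print(c,r)
c,r,P=rect("top","keys",.005);print(c,r,P.min(0),P.max(0))
for r in viewer.pinpoint("top","upper_bin_front"):print(r["xy"][0]*W,r["xy"][1]*H)
x=cv2.resize(b[190:320,120:420],None,fx=2.66,fy=2.66,interpolation=2);cv2.imwrite("pics/c.png",cv2.cvtColor(x,4))
E
```

```text
0.83 [545.8 166.3 162.2 218.7   8.8]
0.93 [ 440.2 -222.7  137.7   35.8   69.5]
0.54 [407.9 -21.9  31.2  63.4  89.9] [ 0.37617673 -0.03748034] [ 0.43957512 -0.00630954]
192.024 273.882
```

View pics/c.png

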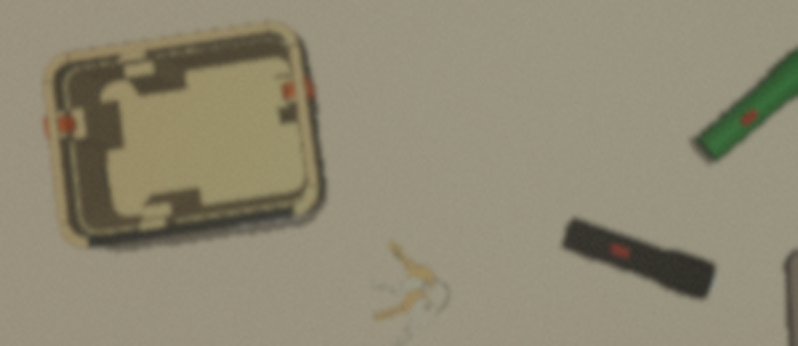

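The crop shows the tan upper bin with its charcoal rim at the bottom (-x), yaw about +9°. The black torch with the red switch is at crop (640,258), its lens to the lower right; the green one is at the upper right. Starting the move.

Add to h.py:
```python
def d(x,y,z,phi,tilt=0):
    """deltas to world TCP x,y,z with tool x at yaw phi (deg), tool down"""
    from scipy.spatial.transform import Rotation as R
    s=sensors.state();q=s["eef_rot"];C=R.from_quat([q[1],q[2],q[3],q[0]])
    T=R.from_euler("z",phi,degrees=True)*R.from_euler("x",180,degrees=True)
    p=C.inv().apply(np.array([x,y,z])-s["tool_pos"])/.03
    r=(C.inv()*T).as_rotvec(degrees=True)/8
    print("d",p.round(2),"r",r.round(2),"| t",round(s["clock"],2),"pos",s["tool_pos"].round(4),"phi",np.degrees(np.arctan2(*C.as_matrix()[[1,0],0])).round(2),"F",s["contact_force"].round(1),"w",round(s["gripper_width"],4),round(s["grasp_force"],1))
```

```text
(no output)
```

Emit:
servo_tool([
  {"dx": 7.1,"dy": -5.3,"rz": -5.2,"grip": 0.4},
  {"dx": 7.1,"dy": -5.3,"rz": -5.2,"grip": 0.4},
  {"dx": 7.1,"dy": -5.3,"rz": -5.2,"grip": 0.4},
  {"dx": 7.1,"dy": -5.3,"rz": -5.2,"grip": 0.4},
  {"dx": 7.1,"dy": -5.3,"rz": -5.2,"grip": 0.4},
])

```text
invalid input at $.deltas[0]: expected keys dx, dy, dz, rx, ry, rz, grip
```

```bash
python3 -c "
from h import *
d(.471,.156,.36,98.8)"
```

```text
d [ 16.54 -17.32   1.49] r [ 0.    0.   -9.98] | t 0.95 pos [ 0.1705 -0.4965  0.4047] phi 18.95 F [ 0.5 -0.3 -0.7] w 0.0852 0.0
```

Emit:
servo_tool([
  {"dx": 7.1,"dy": -5.3,"dz": 0,"rx": 0,"ry": 0,"rz": -5.2,"grip": 0.4},
  {"dx": 7.1,"dy": -5.3,"dz": 0,"rx": 0,"ry": 0,"rz": -5.2,"grip": 0.4},
  {"dx": 7.1,"dy": -5.3,"dz": 0,"rx": 0,"ry": 0,"rz": -5.2,"grip": 0.4},
  {"dx": 7.1,"dy": -5.3,"dz": 0,"rx": 0,"ry": 0,"rz": -5.2,"grip": 0.4},
  {"dx": 7.1,"dy": -5.3,"dz": 0,"rx": 0,"ry": 0,"rz": -5.2,"grip": 0.4},
])

```text
clock: 1.45
tool_pos: [0.312, -0.2882, 0.4049]
eef_rot: [0.0, 0.862, 0.506, 0.0]
contact_force: [1.3, -0.7, 0.2]
gripper_width: 0.034
grasp_force: 0.0
```

```bash
python3 -c "
from h import *
d(.471,.156,.36,98.8)"
```

```text
d [15.51 -2.58  1.49] r [ 0.01  0.   -4.74] | t 1.45 pos [ 0.312  -0.2882  0.4049] phi 60.86 F [ 1.3 -0.7  0.2] w 0.034 0.0
```

Emit:
servo_tool([
  {"dx": 7.8,"dy": -1.8,"dz": 0,"rx": 0,"ry": 0,"rz": -4.7,"grip": 0.38},
  {"dx": 7.8,"dy": -1.8,"dz": 0,"rx": 0,"ry": 0,"rz": -4.7,"grip": 0.38},
  {"dx": 7.8,"dy": -1.8,"dz": 0,"rx": 0,"ry": 0,"rz": -4.7,"grip": 0.38},
  {"dx": 7.8,"dy": -1.8,"dz": 0,"rx": 0,"ry": 0,"rz": -4.7,"grip": 0.38},
  {"dx": 7.8,"dy": -1.8,"dz": 0,"rx": 0,"ry": 0,"rz": -4.7,"grip": 0.38},
])

```text
clock: 1.95
tool_pos: [0.3794, -0.0573, 0.405]
eef_rot: [0.001, 0.653, 0.758, 0.0]
contact_force: [0.8, -0.0, -1.0]
gripper_width: 0.0323
grasp_force: 0.0
```

```bash
python3 -c "
from h import *
d(.471,.156,.31,98.8)"
```

```text
d [6.58 4.07 3.17] r [ 0.01  0.   -0.04] | t 1.95 pos [ 0.3794 -0.0573  0.405 ] phi 98.5 F [ 0.8 -0.  -1. ] w 0.0323 0.0
```

Emit:
servo_tool([
  {"dx": 6.4,"dy": 4.0,"dz": 1,"rx": 0,"ry": 0,"rz": 0,"grip": 0.38},
  {"dx": 6.4,"dy": 4.0,"dz": 2,"rx": 0,"ry": 0,"rz": 0,"grip": 0.38},
  {"dx": 6.4,"dy": 4.0,"dz": 3,"rx": 0,"ry": 0,"rz": 0,"grip": 0.38},
  {"dx": 6.4,"dy": 4.0,"dz": 3,"rx": 0,"ry": 0,"rz": 0,"grip": 0.38},
  {"dx": 6.4,"dy": 4.0,"dz": 3,"rx": 0,"ry": 0,"rz": 0,"grip": 0.38},
])

```text
clock: 2.45
tool_pos: [0.4713, 0.1495, 0.3137]
eef_rot: [0.0, 0.655, 0.756, 0.0]
contact_force: [0.4, 0.4, 1.2]
gripper_width: 0.0328
grasp_force: 0.0
```

Run:
```python
from h import *
b=snap("top","g.png")
d(.471,.156,.267,98.8)
for r in viewer.pinpoint("top","upper_bin_front")[:2]:
  px=np.array(r["xy"])*[W,H];print(r["confidence"],px,ray("top",px,.115))
snap("scene")
for r in viewer.pinpoint("scene","upper_bin_front")[:2]:
  px=np.array(r["xy"])*[W,H];print(r["confidence"],px,ray("scene",px,.115))
```

```text
d [ 0.1  -0.    1.39] r [-0.04 -0.01 -0.06] | t 2.5 pos [0.4718 0.1529 0.3087] phi 98.34 F [-4.1  2.1 -3.5] w 0.0322 0.0
0.73 [191.52  273.798] [0.47484125 0.15482386 0.115     ]
0.68 [222.488 180.012] [0.47371904 0.16227281 0.115     ]
```

Emit:
servo_tool([
  {"dx": 0.1,"dy": 0.04,"dz": 0.4,"rx": 0,"ry": 0,"rz": -0.05,"grip": 0.38},
  {"dx": 0.1,"dy": 0.04,"dz": 0.8,"rx": 0,"ry": 0,"rz": -0.05,"grip": 0.38},
  {"dx": 0.1,"dy": 0.04,"dz": 1.2,"rx": 0,"ry": 0,"rz": -0.05,"grip": 0.38},
  {"dx": 0.1,"dy": 0.04,"dz": 1.38,"rx": 0,"ry": 0,"rz": -0.05,"grip": 0.38},
  {"dx": 0.1,"dy": 0.04,"dz": 1.38,"rx": 0,"ry": 0,"rz": -0.05,"grip": 0.38},
])

```text
clock: 3.15
tool_pos: [0.4715, 0.1501, 0.2721]
eef_rot: [-0.001, 0.653, 0.758, -0.001]
contact_force: [0.1, -0.1, -1.0]
gripper_width: 0.0322
grasp_force: 0.0
```

Emit:
servo_tool([
  {"dx": 0,"dy": 0,"dz": 0,"rx": 0,"ry": 0,"rz": 0,"grip": 0.25},
  {"dx": 0,"dy": 0,"dz": 0,"rx": 0,"ry": 0,"rz": 0,"grip": 0.18},
  {"dx": 0,"dy": 0,"dz": 0,"rx": 0,"ry": 0,"rz": 0,"grip": 0.0},
  {"dx": 0,"dy": 0,"dz": 0,"rx": 0,"ry": 0,"rz": 0,"grip": 0.0},
  {"dx": 0,"dy": 0,"dz": 0,"rx": 0,"ry": 0,"rz": 0,"grip": 0.0},
])

```text
clock: 3.65
tool_pos: [0.472, 0.1505, 0.2741]
eef_rot: [0.001, 0.652, 0.758, 0.001]
contact_force: [0.4, 0.4, 3.5]
gripper_width: 0.0075
grasp_force: 60.1
```

Run:
```python
from h import *
d(.471,.156,.267,98.8)
```

```text
d [ 0.19 -0.01  0.24] r [ 0.01  0.   -0.03] | t 3.65 pos [0.472  0.1505 0.2741] phi 98.55 F [0.4 0.4 3.5] w 0.0075 60.1
```

Emit:
servo_tool([
  {"dx": 0,"dy": 0,"dz": -0.3,"rx": 0,"ry": 0,"rz": 0,"grip": 0},
  {"dx": 0,"dy": 0,"dz": -0.6,"rx": 0,"ry": 0,"rz": 0,"grip": 0},
  {"dx": 0,"dy": 0,"dz": -0.9,"rx": 0,"ry": 0,"rz": 0,"grip": 0},
  {"dx": 0,"dy": 0,"dz": -1.2,"rx": 0,"ry": 0,"rz": 0,"grip": 0},
  {"dx": 0,"dy": 0,"dz": -1.5,"rx": 0,"ry": 0,"rz": 0,"grip": 0},
])

```text
clock: 4.15
tool_pos: [0.4717, 0.1505, 0.319]
eef_rot: [-0.0, 0.652, 0.758, -0.0]
contact_force: [1.1, -0.6, -3.7]
gripper_width: 0.0076
grasp_force: 59.2
```

Run:
```python
from h import *
d(.471,.156,.267,98.8)
a=snap("scene");b=snap("top");x=np.hstack([a[100:280,150:350],b[170:350,100:300]])
cv2.imwrite("pics/l.png",cv2.cvtColor(cv2.resize(x,None,fx=2,fy=2),4))
```

```text
d [0.18 0.   1.73] r [-0.    0.   -0.03] | t 4.15 pos [0.4717 0.1505 0.319 ] phi 98.56 F [ 1.1 -0.6 -3.7] w 0.0076 59.2
```

View pics/l.png

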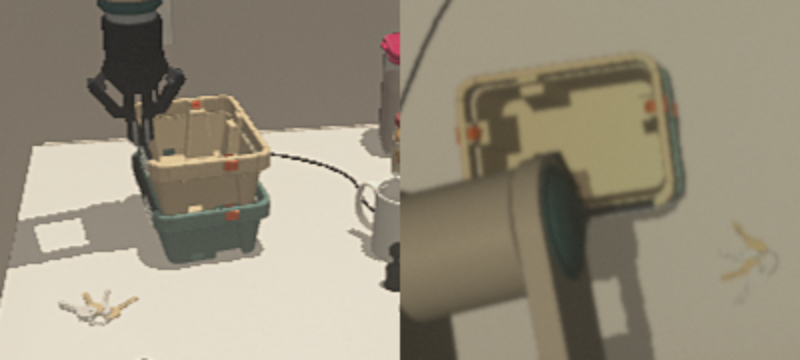

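The bin lifts clear with only a small sag at the rear, and the lower bin stays in place. Carrying on to the clear area.

Emit:
servo_tool([
  {"dx": 0,"dy": 0,"dz": -0.6,"rx": 0,"ry": 0,"rz": 0,"grip": 0},
  {"dx": 0,"dy": 0,"dz": -1.2,"rx": 0,"ry": 0,"rz": 0,"grip": 0},
  {"dx": 0,"dy": 0,"dz": -1.8,"rx": 0,"ry": 0,"rz": 0,"grip": 0},
  {"dx": 0,"dy": 0,"dz": -2.4,"rx": 0,"ry": 0,"rz": 0,"grip": 0},
  {"dx": 0,"dy": 0,"dz": -2.8,"rx": 0,"ry": 0,"rz": 0,"grip": 0},
])

```text
clock: 4.75
tool_pos: [0.4718, 0.1505, 0.4034]
eef_rot: [0.0, 0.652, 0.758, 0.0]
contact_force: [0.3, 1.0, -3.9]
gripper_width: 0.007
grasp_force: 59.2
```

Emit:
servo_tool([
  {"dx": -0.6,"dy": 0.3,"dz": 0,"rx": 0,"ry": 0,"rz": 0.8,"grip": 0},
  {"dx": -1.2,"dy": 0.6,"dz": 0,"rx": 0,"ry": 0,"rz": 1.6,"grip": 0},
  {"dx": -1.8,"dy": 0.9,"dz": 0,"rx": 0,"ry": 0,"rz": 2.4,"grip": 0},
  {"dx": -2.4,"dy": 1.2,"dz": 0,"rx": 0,"ry": 0,"rz": 3.2,"grip": 0},
  {"dx": -3,"dy": 1.5,"dz": 0,"rx": 0,"ry": 0,"rz": 4.0,"grip": 0},
])

```text
clock: 5.25
tool_pos: [0.5301, 0.0675, 0.4017]
eef_rot: [-0.0, 0.837, 0.547, -0.0]
contact_force: [0.0, -0.4, -2.9]
gripper_width: 0.0073
grasp_force: 59.2
```

Run:
```python
from h import *
d(.585,-.007,.40,33)
```

```text
d [-1.54  2.67  0.05] r [-0.01  0.    4.16] | t 5.25 pos [0.5301 0.0675 0.4017] phi 66.29 F [ 0.  -0.4 -2.9] w 0.0073 59.2
```

Emit:
servo_tool([
  {"dx": -0.3,"dy": 0.5,"dz": 0,"rx": 0,"ry": 0,"rz": 0.8,"grip": 0},
  {"dx": -0.6,"dy": 1.1,"dz": 0,"rx": 0,"ry": 0,"rz": 1.6,"grip": 0},
  {"dx": -0.9,"dy": 1.6,"dz": 0,"rx": 0,"ry": 0,"rz": 2.5,"grip": 0},
  {"dx": -1.2,"dy": 2.1,"dz": 0,"rx": 0,"ry": 0,"rz": 3.3,"grip": 0},
  {"dx": -1.5,"dy": 2.7,"dz": 0,"rx": 0,"ry": 0,"rz": 4.1,"grip": 0},
])

```text
clock: 5.75
tool_pos: [0.5864, -0.0058, 0.4017]
eef_rot: [-0.0, 0.958, 0.288, -0.0]
contact_force: [0.2, 0.2, -3.5]
gripper_width: 0.0074
grasp_force: 59.2
```

Emit:
servo_tool([
  {"dx": 0,"dy": 0.6,"dz": 0.4,"rx": 0,"ry": 0,"rz": 0.8,"grip": 0},
  {"dx": 0.1,"dy": 1.2,"dz": 0.8,"rx": 0,"ry": 0,"rz": 1.6,"grip": 0},
  {"dx": 0.1,"dy": 1.8,"dz": 1.2,"rx": 0,"ry": 0,"rz": 2.4,"grip": 0},
  {"dx": 0.1,"dy": 2.4,"dz": 1.6,"rx": 0,"ry": 0,"rz": 3.3,"grip": 0},
  {"dx": 0.1,"dy": 3.1,"dz": 2,"rx": 0,"ry": 0,"rz": 4.1,"grip": 0},
])

```text
clock: 6.25
tool_pos: [0.6406, -0.0814, 0.3411]
eef_rot: [-0.0, 1.0, 0.006, -0.0]
contact_force: [0.7, 0.8, -3.6]
gripper_width: 0.0075
grasp_force: 59.2
```

Run:
```python
from h import *
a=snap("scene");b=snap("top");x=np.hstack([a[120:360,150:430],b[130:370,170:450]])
cv2.imwrite("pics/m.png",cv2.cvtColor(cv2.resize(x,None,fx=1.4,fy=1.4),4))
d(.64,-.084,.244,0)
```

```text
d [-0.01  0.04  3.15] r [-0.    0.04  0.09] | t 6.35 pos [ 0.6406 -0.0829  0.3386] phi 0.69 F [ 0.2 -0.1 -4.4] w 0.0073 59.2
```

View pics/m.png

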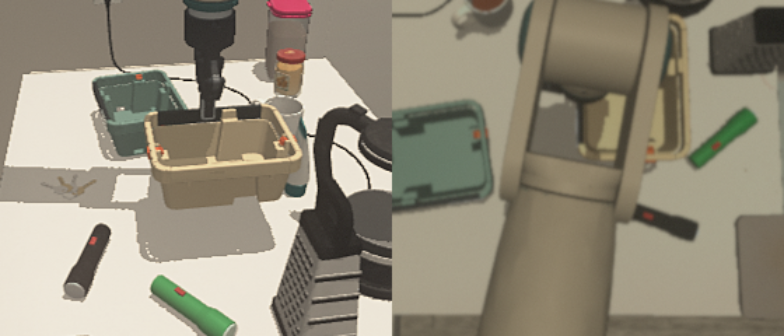

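Emit:
servo_tool([
  {"dx": 0,"dy": 0,"dz": 0.6,"rx": 0,"ry": 0,"rz": 0,"grip": 0},
  {"dx": 0,"dy": 0,"dz": 1.2,"rx": 0,"ry": 0,"rz": 0,"grip": 0},
  {"dx": 0,"dy": 0,"dz": 1.8,"rx": 0,"ry": 0,"rz": 0,"grip": 0},
  {"dx": 0,"dy": 0,"dz": 2.2,"rx": 0,"ry": 0,"rz": 0,"grip": 0},
  {"dx": 0,"dy": 0,"dz": 2.4,"rx": 0,"ry": 0,"rz": 0,"grip": 0},
])

```text
clock: 6.85
tool_pos: [0.64, -0.0806, 0.2689]
eef_rot: [-0.0, 1.0, 0.009, -0.001]
contact_force: [0.7, 0.8, -3.6]
gripper_width: 0.007
grasp_force: 59.2
```

Emit:
servo_tool([
  {"dx": 0,"dy": 0,"dz": 0.1,"rx": 0,"ry": 0,"rz": 0,"grip": 0},
  {"dx": 0,"dy": 0,"dz": 0.2,"rx": 0,"ry": 0,"rz": 0,"grip": 0},
  {"dx": 0,"dy": 0,"dz": 0.3,"rx": 0,"ry": 0,"rz": 0,"grip": 0},
  {"dx": 0,"dy": 0,"dz": 0.4,"rx": 0,"ry": 0,"rz": 0,"grip": 0},
  {"dx": 0,"dy": 0,"dz": 0.4,"rx": 0,"ry": 0,"rz": 0,"grip": 0},
])

```text
clock: 7.35
tool_pos: [0.6402, -0.081, 0.258]
eef_rot: [-0.0, 1.0, 0.008, -0.0]
contact_force: [-0.4, -0.4, -4.6]
gripper_width: 0.0074
grasp_force: 59.2
```

Run:
```python
from h import *
d(.64,-.084,.244,0)
```

```text
d [-0.01  0.1   0.47] r [-0.    0.    0.12] | t 7.35 pos [ 0.6402 -0.081   0.258 ] phi 0.96 F [-0.4 -0.4 -4.6] w 0.0074 59.2
```

Emit:
servo_tool([
  {"dx": 0,"dy": 0,"dz": 0.1,"rx": 0,"ry": 0,"rz": 0,"grip": 0},
  {"dx": 0,"dy": 0,"dz": 0.2,"rx": 0,"ry": 0,"rz": 0,"grip": 0},
  {"dx": 0,"dy": 0,"dz": 0.3,"rx": 0,"ry": 0,"rz": 0,"grip": 0},
  {"dx": 0,"dy": 0,"dz": 0.35,"rx": 0,"ry": 0,"rz": 0,"grip": 0},
  {"dx": 0,"dy": 0,"dz": 0.4,"rx": 0,"ry": 0,"rz": 0,"grip": 0},
])

```text
clock: 7.85
tool_pos: [0.6402, -0.081, 0.246]
eef_rot: [0.0, 1.0, 0.008, -0.0]
contact_force: [-0.5, 0.4, -3.1]
gripper_width: 0.0072
grasp_force: 59.3
```

Emit:
servo_tool([
  {"dx": 0,"dy": 0,"dz": 0.05,"rx": 0,"ry": 0,"rz": 0,"grip": 0},
  {"dx": 0,"dy": 0,"dz": 0.08,"rx": 0,"ry": 0,"rz": 0,"grip": 0},
  {"dx": 0,"dy": 0,"dz": 0.08,"rx": 0,"ry": 0,"rz": 0,"grip": 0.1},
  {"dx": 0,"dy": 0,"dz": 0.08,"rx": 0,"ry": 0,"rz": 0,"grip": 0.2},
  {"dx": 0,"dy": 0,"dz": 0.08,"rx": 0,"ry": 0,"rz": 0,"grip": 0.38},
])

```text
clock: 8.35
tool_pos: [0.6404, -0.0811, 0.2446]
eef_rot: [0.0, 1.0, 0.008, 0.001]
contact_force: [0.6, 0.3, 0.9]
gripper_width: 0.0306
grasp_force: 0.0
```

Emit:
servo_tool([
  {"dx": 0,"dy": 0,"dz": 0,"rx": 0,"ry": 0,"rz": 0,"grip": 0.4},
  {"dx": 0,"dy": 0,"dz": -1,"rx": 0,"ry": 0,"rz": 0,"grip": 0.4},
  {"dx": 0,"dy": 0,"dz": -2,"rx": 0,"ry": 0,"rz": 0,"grip": 0.4},
  {"dx": 0,"dy": 0,"dz": -3,"rx": 0,"ry": 0,"rz": 0,"grip": 0.5},
  {"dx": 0,"dy": 0,"dz": -4,"rx": 0,"ry": 0,"rz": 0,"grip": 0.7},
])

```text
clock: 8.85
tool_pos: [0.6401, -0.081, 0.3654]
eef_rot: [0.0, 1.0, 0.008, 0.0]
contact_force: [0.8, 0.6, -0.3]
gripper_width: 0.0558
grasp_force: 0.0
```

Run:
```python
from h import *
d(.44,-.223,.30,69.5)
```

```text
d [-6.75  4.62  2.18] r [ 0.   -0.   -8.57] | t 8.85 pos [ 0.6401 -0.081   0.3654] phi 0.95 F [ 0.8  0.6 -0.3] w 0.0558 0.0
```

Emit:
servo_tool([
  {"dx": -6.7,"dy": 4.6,"dz": 0,"rx": 0,"ry": 0,"rz": -5.2,"grip": 0.8},
  {"dx": -6.7,"dy": 4.6,"dz": 0,"rx": 0,"ry": 0,"rz": -5.2,"grip": 0.8},
  {"dx": -6.7,"dy": 4.6,"dz": 0,"rx": 0,"ry": 0,"rz": -5.2,"grip": 0.8},
  {"dx": -6.7,"dy": 4.6,"dz": 0,"rx": 0,"ry": 0,"rz": -5.2,"grip": 0.8},
  {"dx": -6.7,"dy": 4.6,"dz": 0,"rx": 0,"ry": 0,"rz": -5.2,"grip": 0.8},
])

```text
clock: 9.35
tool_pos: [0.4398, -0.2231, 0.3643]
eef_rot: [0.001, 0.931, 0.366, 0.0]
contact_force: [0.3, -0.2, 0.3]
gripper_width: 0.0682
grasp_force: 0.0
```

Run:
```python
from h import *
d(.44,-.223,.25,69.5)
snap("top")
for n in("torch",):
  c,r,P=rect("top",n,.018,pick=(360,287));print(c,r)
```

```text
d [ 0.01 -0.    3.81] r [ 0.01  0.   -3.33] | t 9.35 pos [ 0.4398 -0.2231  0.3643] phi 42.89 F [ 0.3 -0.2  0.3] w 0.0682 0.0
0.65 [ 443.2 -211.2  111.7   31.8   71.6]
```

Emit:
servo_tool([
  {"dx": 0,"dy": 0,"dz": 1,"rx": 0,"ry": 0,"rz": -1,"grip": 0.8},
  {"dx": 0,"dy": 0,"dz": 2,"rx": 0,"ry": 0,"rz": -2,"grip": 0.8},
  {"dx": 0,"dy": 0,"dz": 3,"rx": 0,"ry": 0,"rz": -3,"grip": 0.8},
  {"dx": 0,"dy": 0,"dz": 4,"rx": 0,"ry": 0,"rz": -3.35,"grip": 0.8},
  {"dx": 0,"dy": 0,"dz": 4.6,"rx": 0,"ry": 0,"rz": -3.35,"grip": 0.8},
])

```text
clock: 9.95
tool_pos: [0.4414, -0.2217, 0.2237]
eef_rot: [-0.001, 0.822, 0.569, -0.0]
contact_force: [-0.2, -1.3, -0.2]
gripper_width: 0.0682
grasp_force: 0.0
```

Emit:
servo_tool([
  {"dx": 0,"dy": 0,"dz": 0.5,"rx": 0,"ry": 0,"rz": 0,"grip": 0.8},
  {"dx": 0,"dy": 0,"dz": 1,"rx": 0,"ry": 0,"rz": 0,"grip": 0.75},
  {"dx": 0,"dy": 0,"dz": 1.4,"rx": 0,"ry": 0,"rz": 0,"grip": 0.7},
  {"dx": 0,"dy": 0,"dz": 1.6,"rx": 0,"ry": 0,"rz": 0,"grip": 0.65},
  {"dx": 0,"dy": 0,"dz": 1.6,"rx": 0,"ry": 0,"rz": 0,"grip": 0.65},
])

```text
clock: 10.45
tool_pos: [0.4416, -0.2221, 0.1773]
eef_rot: [-0.001, 0.822, 0.569, -0.0]
contact_force: [0.7, -0.9, -0.5]
gripper_width: 0.0555
grasp_force: 0.0
```

Emit:
servo_tool([
  {"dx": 0,"dy": 0,"dz": 0,"rx": 0,"ry": 0,"rz": 0,"grip": 0.5},
  {"dx": 0,"dy": 0,"dz": 0,"rx": 0,"ry": 0,"rz": 0,"grip": 0.4},
  {"dx": 0,"dy": 0,"dz": 0,"rx": 0,"ry": 0,"rz": 0,"grip": 0.2},
  {"dx": 0,"dy": 0,"dz": 0,"rx": 0,"ry": 0,"rz": 0,"grip": 0},
  {"dx": 0,"dy": 0,"dz": 0,"rx": 0,"ry": 0,"rz": 0,"grip": 0},
])

```text
clock: 10.95
tool_pos: [0.442, -0.2225, 0.179]
eef_rot: [0.001, 0.822, 0.569, 0.0]
contact_force: [-0.1, -0.3, 5.9]
gripper_width: 0.0291
grasp_force: 61.3
```

Run:
```python
from h import *
d(.44,-.223,.178,69.5)
snap("top")
print(rect("top","torch",.018,pick=(360,287))[:2], rect("top","lower_bin",.085)[:2])
for c in("top","scene"):
  if c=="scene": snap(c)
  for n,z in(("lower_bin_front",.085),("lower_bin",0)):
   for r in viewer.pinpoint(c,n)[:1]:
    px=np.array(r["xy"])*[W,H];print(c,n,r["confidence"],px,ray(c,px,z))
```

```text
d [-0.04 -0.06  0.03] r [ 0.02  0.   -0.02] | t 10.95 pos [ 0.442  -0.2225  0.179 ] phi 69.35 F [-0.1 -0.3  5.9] w 0.0291 61.3
(0.63, array([ 454.3, -180.1,   43.8,   29. ,   71.6])) (0.77, array([544. , 165.1, 160.9, 218.4,   8.2]))
top lower_bin_front 0.93 [196.    272.916] [0.4750576  0.15217778 0.085     ]
top lower_bin 0.59 [198.8  241.29] [0.54712647 0.16662589 0.        ]
scene lower_bin_front 0.25 [225.288 187.404] [0.47983003 0.17510676 0.085     ]
scene lower_bin 0.93 [252.112 212.688] [0.55235832 0.16846576 0.        ]
```

Emit:
servo_tool([
  {"dx": 0,"dy": 0,"dz": -0.5,"rx": 0,"ry": 0,"rz": 0,"grip": 0},
  {"dx": 0,"dy": 0,"dz": -1.5,"rx": 0,"ry": 0,"rz": 0,"grip": 0},
  {"dx": 0,"dy": 0,"dz": -2.8,"rx": 0,"ry": 0,"rz": 0,"grip": 0},
  {"dx": 0,"dy": 0,"dz": -4,"rx": 0,"ry": 0,"rz": 0,"grip": 0},
  {"dx": 0,"dy": 0,"dz": -5.2,"rx": 0,"ry": 0,"rz": 0,"grip": 0},
])

```text
clock: 11.85
tool_pos: [0.4412, -0.2221, 0.3349]
eef_rot: [-0.0, 0.822, 0.569, -0.0]
contact_force: [0.8, -0.5, -1.3]
gripper_width: 0.0289
grasp_force: 60.5
```

Emit:
servo_tool([
  {"dx": 1,"dy": -0.1,"dz": 0,"rx": 0,"ry": 0,"rz": -0.6,"grip": 0},
  {"dx": 2.4,"dy": -0.3,"dz": 0,"rx": 0,"ry": 0,"rz": -1.4,"grip": 0},
  {"dx": 3.8,"dy": -0.5,"dz": 0,"rx": 0,"ry": 0,"rz": -2.2,"grip": 0},
  {"dx": 5.2,"dy": -0.6,"dz": 0,"rx": 0,"ry": 0,"rz": -3,"grip": 0},
  {"dx": 6.6,"dy": -0.8,"dz": 0,"rx": 0,"ry": 0,"rz": -3.6,"grip": 0},
])

```text
clock: 12.35
tool_pos: [0.4889, -0.0269, 0.3335]
eef_rot: [-0.0, 0.654, 0.757, -0.0]
contact_force: [0.7, -0.5, -1.9]
gripper_width: 0.0292
grasp_force: 60.3
```

Run:
```python
from h import *
d(.5356,.1645,.33,98.4)
```

```text
d [6.09 2.47 0.11] r [-0. -0. -0.] | t 12.35 pos [ 0.4889 -0.0269  0.3335] phi 98.37 F [ 0.7 -0.5 -1.9] w 0.0292 60.3
```

Emit:
servo_tool([
  {"dx": 1.4,"dy": 0.6,"dz": 0,"rx": 0,"ry": 0,"rz": 0,"grip": 0},
  {"dx": 2.8,"dy": 1.2,"dz": 0,"rx": 0,"ry": 0,"rz": 0,"grip": 0},
  {"dx": 4.2,"dy": 1.7,"dz": 0,"rx": 0,"ry": 0,"rz": 0,"grip": 0},
  {"dx": 5.4,"dy": 2.2,"dz": 0,"rx": 0,"ry": 0,"rz": 0,"grip": 0},
  {"dx": 6.1,"dy": 2.45,"dz": 0,"rx": 0,"ry": 0,"rz": 0,"grip": 0},
])

```text
clock: 12.85
tool_pos: [0.5357, 0.1658, 0.333]
eef_rot: [-0.001, 0.654, 0.756, -0.0]
contact_force: [0.1, -0.6, -2.9]
gripper_width: 0.0291
grasp_force: 60.4
```

Run:
```python
from h import *
a=snap("scene");b=snap("top");x=np.hstack([a[120:270,150:350],b[170:320,90:290]])
cv2.imwrite("pics/n.png",cv2.cvtColor(cv2.resize(x,None,fx=2,fy=2),4))
d(.5356,.1645,.182,98.4)
for n in ("torch",):
  for r in viewer.cut_out("top",n): print(r["confidence"],np.array(r["xy"])*[W,H])
for r in viewer.cut_out("scene","lower_bin")[:1]: pass
```

```text
d [-0.04  0.    5.03] r [-0.01 -0.   -0.01] | t 12.95 pos [0.5356 0.1656 0.3329] phi 98.36 F [ 0.7 -0.2 -2.2] w 0.0289 60.4
0.81 [196.784 243.096]
0.62 [406.224 226.59 ]
0.34 [227.192 225.582]
```

View pics/n.png

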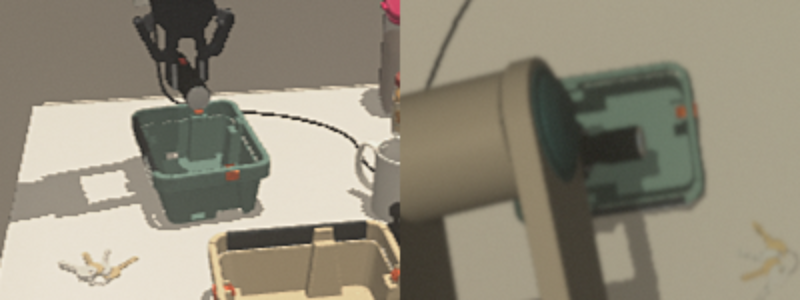

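Emit:
servo_tool([
  {"dx": 0,"dy": 0,"dz": 0.8,"rx": 0,"ry": 0,"rz": 0,"grip": 0},
  {"dx": 0,"dy": 0,"dz": 1.6,"rx": 0,"ry": 0,"rz": 0,"grip": 0},
  {"dx": 0,"dy": 0,"dz": 2.4,"rx": 0,"ry": 0,"rz": 0,"grip": 0},
  {"dx": 0,"dy": 0,"dz": 3.2,"rx": 0,"ry": 0,"rz": 0,"grip": 0},
  {"dx": 0,"dy": 0,"dz": 4,"rx": 0,"ry": 0,"rz": 0,"grip": 0},
])

```text
clock: 13.55
tool_pos: [0.5356, 0.1615, 0.2129]
eef_rot: [0.0, 0.656, 0.755, -0.0]
contact_force: [-0.4, -0.1, -1.4]
gripper_width: 0.029
grasp_force: 60.5
```

Emit:
servo_tool([
  {"dx": 0,"dy": 0,"dz": 0.3,"rx": 0,"ry": 0,"rz": 0,"grip": 0},
  {"dx": 0,"dy": 0,"dz": 0.6,"rx": 0,"ry": 0,"rz": 0,"grip": 0},
  {"dx": 0,"dy": 0,"dz": 0.8,"rx": 0,"ry": 0,"rz": 0,"grip": 0},
  {"dx": 0,"dy": 0,"dz": 0.9,"rx": 0,"ry": 0,"rz": 0,"grip": 0},
  {"dx": 0,"dy": 0,"dz": 0.95,"rx": 0,"ry": 0,"rz": 0,"grip": 0},
])

```text
clock: 14.05
tool_pos: [0.5359, 0.163, 0.1858]
eef_rot: [0.0, 0.655, 0.756, 0.0]
contact_force: [0.0, 0.1, -1.7]
gripper_width: 0.0296
grasp_force: 60.5
```

Run:
```python
from h import *
d(.5356,.1645,.182,98.4)
```

```text
d [ 0.05 -0.    0.13] r [ 0.01  0.   -0.03] | t 14.05 pos [0.5359 0.163  0.1858] phi 98.15 F [ 0.   0.1 -1.7] w 0.0296 60.5
```

Emit:
servo_tool([
  {"dx": 0,"dy": 0,"dz": 0.06,"rx": 0,"ry": 0,"rz": 0,"grip": 0},
  {"dx": 0,"dy": 0,"dz": 0.12,"rx": 0,"ry": 0,"rz": 0,"grip": 0},
  {"dx": 0,"dy": 0,"dz": 0.12,"rx": 0,"ry": 0,"rz": 0,"grip": 0},
  {"dx": 0,"dy": 0,"dz": 0.12,"rx": 0,"ry": 0,"rz": 0,"grip": 0.38},
  {"dx": 0,"dy": 0,"dz": 0.12,"rx": 0,"ry": 0,"rz": 0,"grip": 0.5},
])

```text
clock: 14.55
tool_pos: [0.5359, 0.1631, 0.1822]
eef_rot: [0.0, 0.655, 0.756, 0.0]
contact_force: [1.7, -0.4, -0.0]
gripper_width: 0.0423
grasp_force: 0.0
```

Emit:
servo_tool([
  {"dx": 0,"dy": 0,"dz": 0,"rx": 0,"ry": 0,"rz": 0,"grip": 0.55},
  {"dx": 0,"dy": 0,"dz": -0.8,"rx": 0,"ry": 0,"rz": 0,"grip": 0.55},
  {"dx": 0,"dy": 0,"dz": -2,"rx": 0,"ry": 0,"rz": 0,"grip": 0.55},
  {"dx": 0,"dy": 0,"dz": -3.4,"rx": 0,"ry": 0,"rz": 0,"grip": 0.55},
  {"dx": 0,"dy": 0,"dz": -5,"rx": 0,"ry": 0,"rz": 0,"grip": 0.5},
])

```text
clock: 15.05
tool_pos: [0.5353, 0.1629, 0.3324]
eef_rot: [-0.001, 0.655, 0.756, -0.001]
contact_force: [0.0, 0.5, -0.6]
gripper_width: 0.0427
grasp_force: 0.0
```

Run:
```python
from h import *
d(.64,-.081,.30,180)
```

```text
d [-8.54  2.3   1.08] r [-2.000e-02 -1.000e-02 -1.023e+01] | t 15.05 pos [0.5353 0.1629 0.3324] phi 98.15 F [ 0.   0.5 -0.6] w 0.0427 0.0
```

Emit:
servo_tool([
  {"dx": -5.9,"dy": -4.4,"dz": -0.5,"rx": 0,"ry": 0,"rz": -5.2,"grip": 0.4},
  {"dx": -5.9,"dy": -4.4,"dz": -0.5,"rx": 0,"ry": 0,"rz": -5.2,"grip": 0.4},
  {"dx": -5.9,"dy": -4.4,"dz": -0.5,"rx": 0,"ry": 0,"rz": -5.2,"grip": 0.4},
  {"dx": -5.9,"dy": -4.4,"dz": -0.5,"rx": 0,"ry": 0,"rz": -5.2,"grip": 0.4},
  {"dx": -5.9,"dy": -4.4,"dz": -0.5,"rx": 0,"ry": 0,"rz": -5.2,"grip": 0.4},
])

```text
clock: 15.55
tool_pos: [0.4288, -0.0325, 0.3472]
eef_rot: [0.0, 0.348, 0.938, -0.0]
contact_force: [0.3, -0.3, -0.5]
gripper_width: 0.034
grasp_force: 0.0
```

Run:
```python
from h import *
b=snap("top")
cv2.imwrite("pics/p.png",cv2.cvtColor(cv2.resize(b[130:330,90:410],None,fx=2.5,fy=2.5,interpolation=2),4))
d(.64,-.081,.30,180.9)
print(rect("top","lower_bin",.085)[:2]);print(rect("top","upper_bin",.085)[:2]);
for n,z in(("lower_bin_front",.085),("upper_bin_front",.085),("torch",.003),("lower_bin_catch_l",.08),("lower_bin_ledge",.071)):
   for r in viewer.pinpoint("top",n)[:2]:
    px=np.array(r["xy"])*[W,H];print(n,r["confidence"],px.round(1),ray("top",px,z).round(4))
```

```text
d [-6.4   3.38  1.59] r [-0.02  0.01 -5.12] | t 15.6 pos [ 0.4278 -0.0348  0.3475] phi 139.93 F [ 1.  -2.4  0.7] w 0.0341 0.0
(0.9, array([542.7, 165.5, 162.2, 216.6,   8.4]))
(0.56, array([ 641.1, -154.8,  215.1,  162.2,    0.8]))
lower_bin_front 0.93 [197.1 274.7] [0.4712 0.1496 0.085 ]
upper_bin_front 0.57 [299.3 195.7] [ 0.6469 -0.0777  0.085 ]
torch 0.94 [403.6 227. ] [ 0.5809 -0.3339  0.003 ]
torch 0.6 [200.5 248.6] [0.5292 0.1614 0.003 ]Traceback (most recent call last):
  File "<stdin>", line 7, in <module>
ValueError: it knows: cream_tube, keys, lower_bin, lower_bin_front, lower_bin_ledge, mug, stopper, torch, upper_bin, upper_bin_front
```

View pics/p.png

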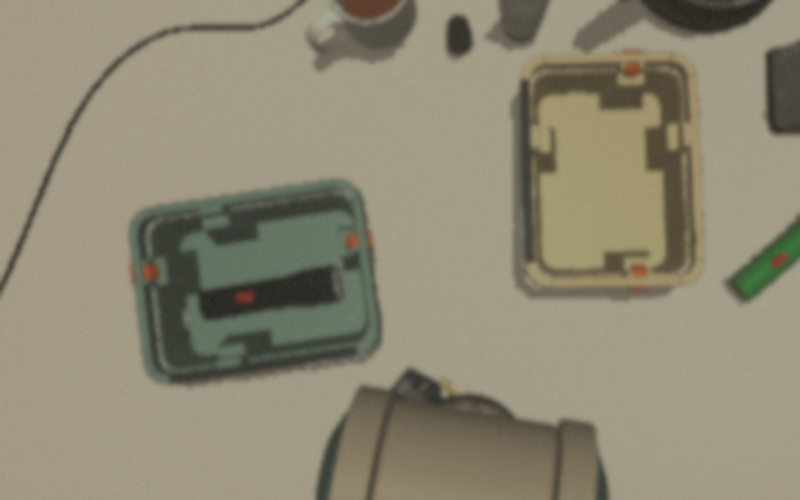

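The picture shows the torch lying flat along y in the lower bin. The upper bin stands in the clear area, its charcoal front to the left (+y). The orange catches on both bins are visible, so I'll use them for the relative pose.

```bash
cat >> h.py <<'E'
def oranges(z=.08,cam="top"):
    b=snap(cam).astype(float);w=b[...,0]-np.maximum(b[...,1],b[...,2]);w[w<35]=0
    n,l,st,ce=cv2.connectedComponentsWithStats((w>0).astype(np.uint8))
    for i in range(1,n):
        if st[i,4]<6: continue
        yy,xx=np.nonzero(l==i);ww=w[yy,xx];c=np.array([(xx*ww).sum(),(yy*ww).sum()])/ww.sum()
        print(st[i,4],c.round(2),ray(cam,c,z).round(4))
E
python3 - <<'E'
from h import *
oranges()
E
```

```text
2316 [78.15 63.71] [0.967  0.4462 0.08  ]
524 [139.32  88.37] [0.9045 0.2972 0.08  ]
24 [342.31 156.99] [ 0.7367 -0.1767  0.08  ]
17 [230.39 226.09] [0.579  0.0779 0.08  ]
12 [401.11 233.7 ] [ 0.5612 -0.3042  0.08  ]
27 [149.46 238.15] [0.5522 0.2604 0.08  ]
25 [345.19 237.93] [ 0.552  -0.1796  0.08  ]
26 [187.28 248.48] [0.5289 0.1742 0.08  ]
```

Run:
```python
from h import *
d(.641,-.080,.30,180.9)
```

```text
d [-6.38  3.35  1.55] r [ 0.   -0.   -5.24] | t 15.9 pos [ 0.4305 -0.0301  0.3467] phi 138.99 F [ 0.3  0.1 -0.1] w 0.0344 0.0
```

Emit:
servo_tool([
  {"dx": -6.4,"dy": 3.35,"dz": 0,"rx": 0,"ry": 0,"rz": -5.2,"grip": 0.38},
  {"dx": -6.4,"dy": 3.35,"dz": 0,"rx": 0,"ry": 0,"rz": -5.2,"grip": 0.38},
  {"dx": -6.4,"dy": 3.35,"dz": 0,"rx": 0,"ry": 0,"rz": -5.2,"grip": 0.38},
  {"dx": -6.4,"dy": 3.35,"dz": 0,"rx": 0,"ry": 0,"rz": -5.2,"grip": 0.38},
  {"dx": -6.4,"dy": 3.35,"dz": 0,"rx": 0,"ry": 0,"rz": -5.2,"grip": 0.38},
])

```text
clock: 16.4
tool_pos: [0.6444, -0.0806, 0.3432]
eef_rot: [-0.002, -0.008, 1.0, 0.0]
contact_force: [0.9, 0.2, -0.2]
gripper_width: 0.0324
grasp_force: 0.0
```

Emit:
servo_tool([
  {"dx": 0,"dy": 0,"dz": 0.5,"rx": 0,"ry": 0,"rz": 0,"grip": 0.38},
  {"dx": 0,"dy": 0,"dz": 1,"rx": 0,"ry": 0,"rz": 0,"grip": 0.38},
  {"dx": 0,"dy": 0,"dz": 1.5,"rx": 0,"ry": 0,"rz": 0,"grip": 0.38},
  {"dx": 0,"dy": 0,"dz": 1.5,"rx": 0,"ry": 0,"rz": 0,"grip": 0.38},
  {"dx": 0,"dy": 0,"dz": 1.5,"rx": 0,"ry": 0,"rz": 0,"grip": 0.38},
])

```text
clock: 16.9
tool_pos: [0.6405, -0.0807, 0.3018]
eef_rot: [-0.0, -0.005, 1.0, 0.0]
contact_force: [-0.4, -0.6, 0.1]
gripper_width: 0.032
grasp_force: 0.0
```

Run:
```python
from h import *
d(.641,-.080,.234,180.9)
```

```text
d [-0.02  0.02  2.26] r [ 0.   -0.   -0.04] | t 16.9 pos [ 0.6405 -0.0807  0.3018] phi -179.43 F [-0.4 -0.6  0.1] w 0.032 0.0
```

Emit:
servo_tool([
  {"dx": 0,"dy": 0.02,"dz": 0.5,"rx": 0,"ry": 0,"rz": -0.04,"grip": 0.36},
  {"dx": 0,"dy": 0.02,"dz": 1,"rx": 0,"ry": 0,"rz": -0.04,"grip": 0.36},
  {"dx": 0,"dy": 0.02,"dz": 1.5,"rx": 0,"ry": 0,"rz": -0.04,"grip": 0.36},
  {"dx": 0,"dy": 0.02,"dz": 2,"rx": 0,"ry": 0,"rz": -0.04,"grip": 0.36},
  {"dx": 0,"dy": 0.02,"dz": 2.25,"rx": 0,"ry": 0,"rz": -0.04,"grip": 0.36},
])

```text
clock: 17.4
tool_pos: [0.6405, -0.0804, 0.2314]
eef_rot: [-0.002, -0.008, 1.0, 0.0]
contact_force: [-0.6, 0.5, -1.0]
gripper_width: 0.0308
grasp_force: 0.0
```

Emit:
servo_tool([
  {"dx": 0,"dy": 0,"dz": 0,"rx": 0,"ry": 0,"rz": 0,"grip": 0.3},
  {"dx": 0,"dy": 0,"dz": 0,"rx": 0,"ry": 0,"rz": 0,"grip": 0.18},
  {"dx": 0,"dy": 0,"dz": 0,"rx": 0,"ry": 0,"rz": 0,"grip": 0},
  {"dx": 0,"dy": 0,"dz": 0,"rx": 0,"ry": 0,"rz": 0,"grip": 0},
  {"dx": 0,"dy": 0,"dz": 0,"rx": 0,"ry": 0,"rz": 0,"grip": 0},
])

```text
clock: 17.9
tool_pos: [0.6413, -0.0804, 0.2355]
eef_rot: [0.001, -0.008, 1.0, -0.0]
contact_force: [0.1, -0.1, 4.7]
gripper_width: 0.0065
grasp_force: 113.9
```

Run:
```python
from h import *
d(.641,-.080,.234,180.9)
```

```text
d [0.01 0.01 0.05] r [-0.    0.02  0.  ] | t 17.9 pos [ 0.6413 -0.0804  0.2355] phi -179.08 F [ 0.1 -0.1  4.7] w 0.0065 113.9
```

Emit:
servo_tool([
  {"dx": 0,"dy": 0,"dz": -0.4,"rx": 0,"ry": 0,"rz": 0,"grip": 0},
  {"dx": 0,"dy": 0,"dz": -1.5,"rx": 0,"ry": 0,"rz": 0,"grip": 0},
  {"dx": 0,"dy": 0,"dz": -2.8,"rx": 0,"ry": 0,"rz": 0,"grip": 0},
  {"dx": 0,"dy": 0,"dz": -4,"rx": 0,"ry": 0,"rz": 0,"grip": 0},
  {"dx": 0,"dy": 0,"dz": -5.2,"rx": 0,"ry": 0,"rz": 0,"grip": 0},
])

```text
clock: 18.4
tool_pos: [0.6407, -0.0803, 0.3916]
eef_rot: [-0.001, -0.008, 1.0, 0.0]
contact_force: [1.0, -0.6, -2.8]
gripper_width: 0.0072
grasp_force: 112.6
```

Emit:
servo_tool([
  {"dx": 0,"dy": 0.8,"dz": 0,"rx": 0,"ry": 0,"rz": 0.8,"grip": 0},
  {"dx": 0.1,"dy": 1.6,"dz": 0,"rx": 0,"ry": 0,"rz": 1.8,"grip": 0},
  {"dx": 0.2,"dy": 2.5,"dz": 0,"rx": 0,"ry": 0,"rz": 2.8,"grip": 0},
  {"dx": 0.3,"dy": 3.4,"dz": 0,"rx": 0,"ry": 0,"rz": 3.8,"grip": 0},
  {"dx": 0.3,"dy": 4.3,"dz": 0,"rx": 0,"ry": 0,"rz": 4.8,"grip": 0},
])

```text
clock: 18.9
tool_pos: [0.6295, 0.0494, 0.3901]
eef_rot: [-0.001, 0.324, 0.946, -0.0]
contact_force: [-0.2, -0.0, -3.6]
gripper_width: 0.0071
grasp_force: 112.6
```

Run:
```python
from h import *
d(.618,.177,.39,98.35)
```

```text
d [2.91 3.12 0.01] r [-0.01 -0.    5.48] | t 18.9 pos [0.6295 0.0494 0.3901] phi 142.17 F [-0.2 -0.  -3.6] w 0.0071 112.6
```

Emit:
servo_tool([
  {"dx": 0.6,"dy": 0.6,"dz": 0,"rx": 0,"ry": 0,"rz": 1,"grip": 0},
  {"dx": 1.2,"dy": 1.3,"dz": 0,"rx": 0,"ry": 0,"rz": 2,"grip": 0},
  {"dx": 1.8,"dy": 1.9,"dz": 0,"rx": 0,"ry": 0,"rz": 3,"grip": 0},
  {"dx": 2.3,"dy": 2.5,"dz": 0,"rx": 0,"ry": 0,"rz": 4,"grip": 0},
  {"dx": 2.9,"dy": 3.1,"dz": 0,"rx": 0,"ry": 0,"rz": 5,"grip": 0},
])

```text
clock: 19.4
tool_pos: [0.6174, 0.176, 0.39]
eef_rot: [-0.0, 0.628, 0.778, -0.0]
contact_force: [0.3, 0.5, -2.6]
gripper_width: 0.007
grasp_force: 112.6
```

Emit:
servo_tool([
  {"dx": 0,"dy": 0,"dz": 0,"rx": 0,"ry": 0,"rz": 0.4,"grip": 0},
  {"dx": 0,"dy": 0,"dz": 0.2,"rx": 0,"ry": 0,"rz": 0.4,"grip": 0},
  {"dx": 0,"dy": 0,"dz": 0.4,"rx": 0,"ry": 0,"rz": 0.4,"grip": 0},
  {"dx": 0,"dy": 0,"dz": 0.6,"rx": 0,"ry": 0,"rz": 0.4,"grip": 0},
  {"dx": 0,"dy": 0,"dz": 0.6,"rx": 0,"ry": 0,"rz": 0.4,"grip": 0},
])

```text
clock: 19.9
tool_pos: [0.6175, 0.1746, 0.3704]
eef_rot: [-0.001, 0.647, 0.762, -0.001]
contact_force: [0.3, -0.5, -4.2]
gripper_width: 0.0069
grasp_force: 112.6
```

Run:
```python
from h import *
a=snap("scene");b=snap("top");x=np.hstack([a[70:270,150:350],b[150:350,90:290]])
cv2.imwrite("pics/q.png",cv2.cvtColor(cv2.resize(x,None,fx=2,fy=2),4))
d(.618,.177,.33,98.35)
z=sensors.state()["tool_pos"][2]-.2355
oranges(z+.08); print(rect("top","upper_bin",z+.085)[:2]);print('scene');oranges(.08,"scene")
```

```text
d [0.07 0.03 1.4 ] r [-0.    0.    0.12] | t 20.0 pos [0.6176 0.1748 0.3719] phi 99.31 F [ 0.1 -0.3 -3.3] w 0.007 112.6
2316 [78.15 63.72] [0.8966 0.3684 0.2164]
531 [139.35  88.45] [0.8438 0.2429 0.2164]
13 [401.06 233.65] [ 0.5551 -0.2632  0.2164]
11 [234.65 243.15] [0.5378 0.0499 0.2164]
31 [226.74 244.69] [0.5349 0.0648 0.2164]
13 [128.93 259.03] [0.5082 0.2496 0.2164]
(0.55, array([549.5, 103.1, 162.2, 106.5,  10.8]))
scene
461 [356.62 123.53] [1.008  0.6588 0.08  ]
19 [230.33 132.46] [0.5111 0.6268 0.08  ]
261 [357.38 160.76] [0.9055 0.3126 0.08  ]
37 [246.87 161.92] [0.5532 0.3516 0.08  ]
7 [242.98 198.99] [0.5253 0.1107 0.08  ]
31 [265.15 207.21] [0.5799 0.059  0.08  ]
28 [278.17 327.57] [ 0.5568 -0.3598  0.08  ]
```

View pics/q.png

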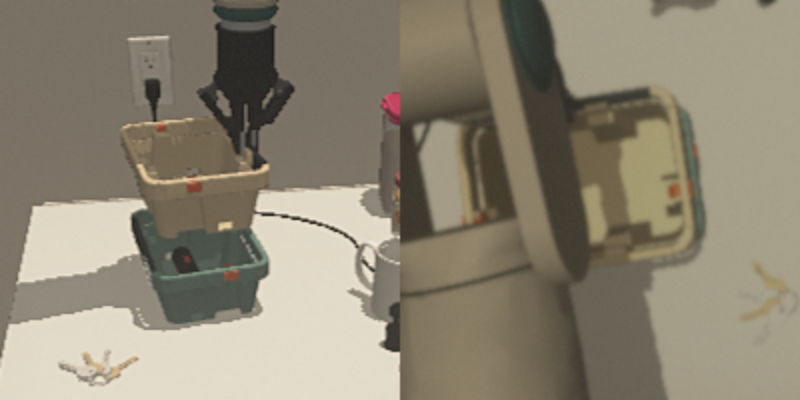

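Run:
```python
from h import *
print(proj("scene",(.5364,.0679,.2164)),proj("scene",(.5349,.0648,.2164)),"obs 246.87 161.92; +5mm down:",proj("scene",(.5364,.0679,.2114)))
print(proj("scene",(.5066,.2501,.2164)),"obs 230.33 132.46")
print(proj("scene",(.579,.0779,.08)),"obs 265.15 207.21")
```

```text
[246.28800563 158.51847817] [245.76454109 159.06323793] obs 246.87 161.92; +5mm down: [246.3656152  160.39979598]
[231.08906839 133.00400972] obs 230.33 132.46
[264.04147699 203.66121722] obs 265.15 207.21
```

Hovering level, with near-equal camera residuals for both bins. Now a small correction and a gentle descent.

Emit:
servo_tool([
  {"dx": 0.1,"dy": 0.03,"dz": 0.3,"rx": 0,"ry": 0,"rz": 0.12,"grip": 0},
  {"dx": 0.1,"dy": 0.03,"dz": 0.6,"rx": 0,"ry": 0,"rz": 0.12,"grip": 0},
  {"dx": 0.1,"dy": 0.03,"dz": 0.9,"rx": 0,"ry": 0,"rz": 0.12,"grip": 0},
  {"dx": 0.1,"dy": 0.03,"dz": 1.1,"rx": 0,"ry": 0,"rz": 0.12,"grip": 0},
  {"dx": 0.1,"dy": 0.03,"dz": 1.2,"rx": 0,"ry": 0,"rz": 0.12,"grip": 0},
])

```text
clock: 20.65
tool_pos: [0.6178, 0.1783, 0.3348]
eef_rot: [-0.001, 0.654, 0.757, -0.001]
contact_force: [0.4, 0.3, -3.9]
gripper_width: 0.0069
grasp_force: 112.5
```

Emit:
servo_tool([
  {"dx": 0,"dy": 0,"dz": 0.07,"rx": 0,"ry": 0,"rz": 0,"grip": 0},
  {"dx": 0,"dy": 0,"dz": 0.14,"rx": 0,"ry": 0,"rz": 0,"grip": 0},
  {"dx": 0,"dy": 0,"dz": 0.14,"rx": 0,"ry": 0,"rz": 0,"grip": 0},
])

```text
clock: 20.95
tool_pos: [0.6179, 0.1783, 0.332]
eef_rot: [0.0, 0.654, 0.757, -0.0]
contact_force: [-0.0, 0.3, -3.4]
gripper_width: 0.0069
grasp_force: 112.5
```

Run:
```python
from h import *
d(.6181,.1773,.3165,98.35)
print(sensors.state()["moment"])
```

```text
d [-0.03  0.    0.52] r [0. 0. 0.] | t 20.95 pos [0.6179 0.1783 0.332 ] phi 98.36 F [-0.   0.3 -3.4] w 0.0069 112.5
[ 0.07095209 -0.27228747 -0.02645726]
```

Emit:
servo_tool([
  {"dx": 0,"dy": 0,"dz": 0.06,"rx": 0,"ry": 0,"rz": 0,"grip": 0},
  {"dx": 0,"dy": 0,"dz": 0.12,"rx": 0,"ry": 0,"rz": 0,"grip": 0},
  {"dx": 0,"dy": 0,"dz": 0.18,"rx": 0,"ry": 0,"rz": 0,"grip": 0},
  {"dx": 0,"dy": 0,"dz": 0.24,"rx": 0,"ry": 0,"rz": 0,"grip": 0},
  {"dx": 0,"dy": 0,"dz": 0.3,"rx": 0,"ry": 0,"rz": 0,"grip": 0},
])

```text
clock: 21.45
tool_pos: [0.6179, 0.1783, 0.3229]
eef_rot: [0.0, 0.654, 0.757, -0.0]
contact_force: [-0.1, 0.7, -3.7]
gripper_width: 0.0064
grasp_force: 112.5
```

Emit:
servo_tool([
  {"dx": 0,"dy": 0,"dz": 0.05,"rx": 0,"ry": 0,"rz": 0,"grip": 0},
  {"dx": 0,"dy": 0,"dz": 0.1,"rx": 0,"ry": 0,"rz": 0,"grip": 0},
  {"dx": 0,"dy": 0,"dz": 0.1,"rx": 0,"ry": 0,"rz": 0,"grip": 0},
])

```text
clock: 21.75
tool_pos: [0.6179, 0.1783, 0.3197]
eef_rot: [-0.0, 0.654, 0.757, -0.0]
contact_force: [0.2, -0.7, -3.8]
gripper_width: 0.0072
grasp_force: 112.5
```

Run:
```python
from h import *
d(.6181,.1773,.3165,98.35)
print(sensors.state()["moment"])
```

```text
d [-0.03  0.    0.11] r [-0.  0.  0.] | t 21.75 pos [0.6179 0.1783 0.3197] phi 98.36 F [ 0.2 -0.7 -3.8] w 0.0072 112.5
[ 0.05873169 -0.32695337  0.015181  ]
```

Emit:
servo_tool([
  {"dx": 0,"dy": 0,"dz": 0.05,"rx": 0,"ry": 0,"rz": 0,"grip": 0},
  {"dx": 0,"dy": 0,"dz": 0.1,"rx": 0,"ry": 0,"rz": 0,"grip": 0},
  {"dx": 0,"dy": 0,"dz": 0.1,"rx": 0,"ry": 0,"rz": 0,"grip": 0},
])

```text
clock: 22.05
tool_pos: [0.6179, 0.1783, 0.3168]
eef_rot: [-0.0, 0.654, 0.757, -0.0]
contact_force: [0.1, 0.6, -3.5]
gripper_width: 0.0067
grasp_force: 112.5
```

Emit:
servo_tool([
  {"dx": 0,"dy": 0,"dz": 0.05,"rx": 0,"ry": 0,"rz": 0,"grip": 0},
  {"dx": 0,"dy": 0,"dz": 0.1,"rx": 0,"ry": 0,"rz": 0,"grip": 0},
  {"dx": 0,"dy": 0,"dz": 0.1,"rx": 0,"ry": 0,"rz": 0,"grip": 0},
])

```text
clock: 22.35
tool_pos: [0.6179, 0.1787, 0.3145]
eef_rot: [0.0, 0.654, 0.757, 0.001]
contact_force: [0.1, 2.2, -1.1]
gripper_width: 0.0066
grasp_force: 112.8
```

Run:
```python
from h import *
d(.6181,.1773,.3165,98.35)
print(sensors.state()["moment"])
```

```text
d [-0.05 -0.   -0.07] r [ 0.01 -0.01  0.  ] | t 22.35 pos [0.6179 0.1787 0.3145] phi 98.37 F [ 0.1  2.2 -1.1] w 0.0066 112.8
[ 0.50194175 -0.12630116 -0.15729201]
```

Emit:
servo_tool([
  {"dx": 0.04,"dy": 0,"dz": 0,"rx": 0,"ry": 0,"rz": 0,"grip": 0},
  {"dx": 0.04,"dy": 0,"dz": 0.04,"rx": 0,"ry": 0,"rz": 0,"grip": 0},
  {"dx": 0.04,"dy": 0,"dz": 0.04,"rx": 0,"ry": 0,"rz": 0,"grip": 0},
])

```text
clock: 22.65
tool_pos: [0.6179, 0.1795, 0.3135]
eef_rot: [0.001, 0.654, 0.757, 0.001]
contact_force: [1.6, 0.7, 0.8]
gripper_width: 0.007
grasp_force: 113.0
```

Run:
```python
from h import *
d(.6181,.1773,.3165,98.35)
print(sensors.state()["moment"])
```

```text
d [-0.07 -0.   -0.1 ] r [0.01 0.   0.  ] | t 22.65 pos [0.6179 0.1795 0.3135] phi 98.36 F [1.6 0.7 0.8] w 0.007 113.0
[ 0.20868526 -0.30477996 -0.11165454]
```

Emit:
servo_tool([
  {"dx": 0,"dy": 0,"dz": 0,"rx": 0,"ry": 0,"rz": 0,"grip": 0.12},
  {"dx": 0,"dy": 0,"dz": 0,"rx": 0,"ry": 0,"rz": 0,"grip": 0.2},
  {"dx": 0,"dy": 0,"dz": 0,"rx": 0,"ry": 0,"rz": 0,"grip": 0.36},
  {"dx": 0,"dy": 0,"dz": 0,"rx": 0,"ry": 0,"rz": 0,"grip": 0.38},
  {"dx": 0,"dy": 0,"dz": -0.5,"rx": 0,"ry": 0,"rz": 0,"grip": 0.38},
])

```text
clock: 23.15
tool_pos: [0.6173, 0.1793, 0.3251]
eef_rot: [-0.002, 0.654, 0.757, -0.003]
contact_force: [-0.6, 0.8, -0.4]
gripper_width: 0.0324
grasp_force: 0.0
```

Emit:
servo_tool([
  {"dx": 0,"dy": 0,"dz": -1,"rx": 0,"ry": 0,"rz": 0,"grip": 0.3},
  {"dx": 0,"dy": 0,"dz": -2,"rx": 0,"ry": 0,"rz": 0,"grip": 0.2},
  {"dx": 0,"dy": 0,"dz": -3,"rx": 0,"ry": 0,"rz": 0,"grip": 0.1},
  {"dx": 0,"dy": 0,"dz": -3,"rx": 0,"ry": 0,"rz": 0,"grip": 0},
  {"dx": 0,"dy": 0,"dz": -3,"rx": 0,"ry": 0,"rz": 0,"grip": 0},
])

```text
clock: 23.65
tool_pos: [0.6176, 0.1794, 0.4193]
eef_rot: [0.001, 0.654, 0.757, 0.001]
contact_force: [0.2, 0.4, -0.5]
gripper_width: -0.0002
grasp_force: 0.0
```

Run:
```python
from h import *
a=snap("scene");b=snap("top")
x=np.hstack([a[70:270,150:350],b[150:350,90:290]])
cv2.imwrite("pics/r.png",cv2.cvtColor(cv2.resize(x,None,fx=2,fy=2),4))
L=np.array([.5436,.1658]);ax=np.array([.9894,.1452]);t=L+.022*ax;print(t)
d(*t,.35,98.35)
```

```text
[0.5653668 0.1689944]
d [-0.09 -1.77  2.23] r [-0.02  0.    0.  ] | t 23.75 pos [0.6177 0.1795 0.4167] phi 98.36 F [-0.  -1.1 -0.6] w 0.0001 0.0
```

View pics/r.png

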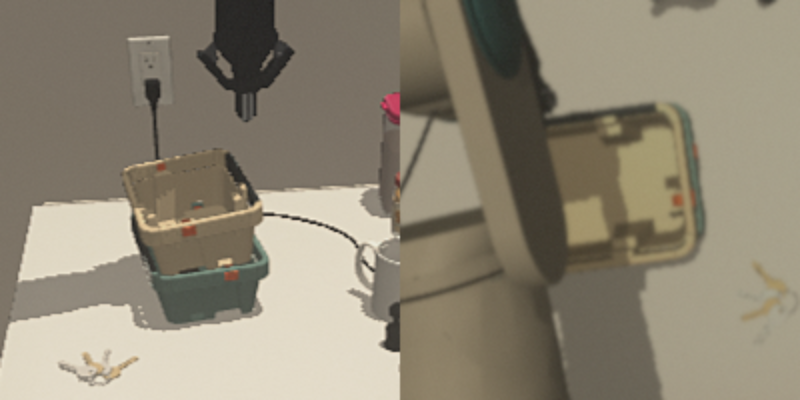

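Emit:
servo_tool([
  {"dx": -0.1,"dy": -1.77,"dz": 0,"rx": 0,"ry": 0,"rz": 5.2,"grip": 0},
  {"dx": -0.1,"dy": -1.77,"dz": 0,"rx": 0,"ry": 0,"rz": 5.2,"grip": 0},
  {"dx": -0.1,"dy": -1.77,"dz": 0,"rx": 0,"ry": 0,"rz": 5.2,"grip": 0},
  {"dx": -0.1,"dy": -1.77,"dz": 0,"rx": 0,"ry": 0,"rz": 5.2,"grip": 0},
  {"dx": -0.1,"dy": -1.77,"dz": 0,"rx": 0,"ry": 0,"rz": 5.2,"grip": 0},
])

```text
clock: 24.25
tool_pos: [0.5655, 0.1688, 0.4165]
eef_rot: [-0.0, 0.881, 0.473, -0.001]
contact_force: [-0.1, 0.6, -0.6]
gripper_width: 0.0001
grasp_force: 0.0
```

Emit:
servo_tool([
  {"dx": 0,"dy": 0,"dz": 0,"rx": 0,"ry": 0,"rz": 5.2,"grip": 0},
  {"dx": 0,"dy": 0,"dz": 0,"rx": 0,"ry": 0,"rz": 5.2,"grip": 0},
  {"dx": 0,"dy": 0,"dz": 0,"rx": 0,"ry": 0,"rz": 5.2,"grip": 0},
  {"dx": 0,"dy": 0,"dz": 0,"rx": 0,"ry": 0,"rz": 5.2,"grip": 0},
  {"dx": 0,"dy": 0,"dz": 0,"rx": 0,"ry": 0,"rz": 5.2,"grip": 0},
])

```text
clock: 24.75
tool_pos: [0.5656, 0.1688, 0.4163]
eef_rot: [0.0, 0.992, 0.129, -0.001]
contact_force: [0.2, -0.4, 0.3]
gripper_width: -0.0001
grasp_force: 0.0
```

Run:
```python
from h import *
d(.5654,.169,.27,8.35)
```

```text
d [ 0.01 -0.01  4.88] r [0.   0.02 0.81] | t 24.75 pos [0.5656 0.1688 0.4163] phi 14.82 F [ 0.2 -0.4  0.3] w -0.0001 0.0
```

Emit:
servo_tool([
  {"dx": 0,"dy": 0,"dz": 1,"rx": 0,"ry": 0,"rz": 0.8,"grip": 0},
  {"dx": 0,"dy": 0,"dz": 2,"rx": 0,"ry": 0,"rz": 0.8,"grip": 0},
  {"dx": 0,"dy": 0,"dz": 3,"rx": 0,"ry": 0,"rz": 0.8,"grip": 0},
  {"dx": 0,"dy": 0,"dz": 4,"rx": 0,"ry": 0,"rz": 0.8,"grip": 0},
  {"dx": 0,"dy": 0,"dz": 4.7,"rx": 0,"ry": 0,"rz": 0.8,"grip": 0},
])

```text
clock: 25.25
tool_pos: [0.5648, 0.1686, 0.2729]
eef_rot: [0.0, 0.997, 0.076, -0.003]
contact_force: [0.7, 0.4, -0.7]
gripper_width: -0.0002
grasp_force: 0.0
```

Emit:
servo_tool([
  {"dx": 0,"dy": 0,"dz": 0.1,"rx": 0,"ry": 0,"rz": 0,"grip": 0},
  {"dx": 0,"dy": 0,"dz": 0.2,"rx": 0,"ry": 0,"rz": 0,"grip": 0},
  {"dx": 0,"dy": 0,"dz": 0.3,"rx": 0,"ry": 0,"rz": 0,"grip": 0},
  {"dx": 0,"dy": 0,"dz": 0.3,"rx": 0,"ry": 0,"rz": 0,"grip": 0},
])

```text
clock: 25.65
tool_pos: [0.5658, 0.1688, 0.2687]
eef_rot: [-0.0, 0.997, 0.076, 0.001]
contact_force: [-0.2, -0.1, 0.6]
gripper_width: 0.0001
grasp_force: 0.0
```

Run:
```python
from h import *
d(.5654,.169,.247,8.35)
```

```text
d [-0.01 -0.01  0.72] r [-0.   -0.01  0.05] | t 25.65 pos [0.5658 0.1688 0.2687] phi 8.76 F [-0.2 -0.1  0.6] w 0.0001 0.0
```

Emit:
servo_tool([
  {"dx": 0,"dy": 0,"dz": 0.07,"rx": 0,"ry": 0,"rz": 0,"grip": 0},
  {"dx": 0,"dy": 0,"dz": 0.14,"rx": 0,"ry": 0,"rz": 0,"grip": 0},
  {"dx": 0,"dy": 0,"dz": 0.2,"rx": 0,"ry": 0,"rz": 0,"grip": 0},
  {"dx": 0,"dy": 0,"dz": 0.2,"rx": 0,"ry": 0,"rz": 0,"grip": 0},
])

```text
clock: 26.05
tool_pos: [0.5656, 0.1688, 0.2616]
eef_rot: [0.0, 0.997, 0.076, -0.0]
contact_force: [0.1, -0.9, -0.1]
gripper_width: 0.0001
grasp_force: 0.0
```

Emit:
servo_tool([
  {"dx": 0,"dy": 0,"dz": 0.05,"rx": 0,"ry": 0,"rz": 0,"grip": 0},
  {"dx": 0,"dy": 0,"dz": 0.1,"rx": 0,"ry": 0,"rz": 0,"grip": 0},
  {"dx": 0,"dy": 0,"dz": 0.1,"rx": 0,"ry": 0,"rz": 0,"grip": 0},
])

```text
clock: 26.35
tool_pos: [0.5656, 0.1688, 0.2586]
eef_rot: [0.0, 0.997, 0.076, -0.0]
contact_force: [-0.5, 0.7, -1.2]
gripper_width: -0.0001
grasp_force: 0.0
```

Emit:
servo_tool([
  {"dx": 0,"dy": 0,"dz": 0.05,"rx": 0,"ry": 0,"rz": 0,"grip": 0},
  {"dx": 0,"dy": 0,"dz": 0.1,"rx": 0,"ry": 0,"rz": 0,"grip": 0},
  {"dx": 0,"dy": 0,"dz": 0.1,"rx": 0,"ry": 0,"rz": 0,"grip": 0},
])

```text
clock: 26.65
tool_pos: [0.5656, 0.1688, 0.2557]
eef_rot: [0.0, 0.997, 0.076, -0.0]
contact_force: [0.0, 0.3, -0.5]
gripper_width: 0.0001
grasp_force: 0.0
```

Emit:
servo_tool([
  {"dx": 0,"dy": 0,"dz": 0.05,"rx": 0,"ry": 0,"rz": 0,"grip": 0},
  {"dx": 0,"dy": 0,"dz": 0.1,"rx": 0,"ry": 0,"rz": 0,"grip": 0},
  {"dx": 0,"dy": 0,"dz": 0.1,"rx": 0,"ry": 0,"rz": 0,"grip": 0},
])

```text
clock: 26.95
tool_pos: [0.5659, 0.1689, 0.2539]
eef_rot: [-0.0, 0.997, 0.076, 0.001]
contact_force: [-1.3, -0.1, 4.1]
gripper_width: 0.0002
grasp_force: 2.5
```

Emit:
servo_tool([
  {"dx": 0,"dy": 0,"dz": 0.05,"rx": 0,"ry": 0,"rz": 0,"grip": 0},
  {"dx": 0,"dy": 0,"dz": 0.05,"rx": 0,"ry": 0,"rz": 0,"grip": 0},
])

```text
clock: 27.15
tool_pos: [0.5658, 0.1688, 0.2517]
eef_rot: [0.0, 0.997, 0.076, 0.001]
contact_force: [0.2, -0.7, 3.4]
gripper_width: -0.0001
grasp_force: 1.5
```

Emit:
servo_tool([
  {"dx": 0,"dy": 0,"dz": 0.04,"rx": 0,"ry": 0,"rz": 0,"grip": 0},
  {"dx": 0,"dy": 0,"dz": 0.04,"rx": 0,"ry": 0,"rz": 0,"grip": 0},
])

```text
clock: 27.35
tool_pos: [0.5659, 0.1686, 0.251]
eef_rot: [0.0, 0.997, 0.076, 0.001]
contact_force: [-1.2, -2.0, 5.2]
gripper_width: 0.0001
grasp_force: 2.7
```

Emit:
servo_tool([
  {"dx": 0,"dy": 0,"dz": 0.04,"rx": 0,"ry": 0,"rz": 0,"grip": 0},
  {"dx": 0,"dy": 0,"dz": 0.04,"rx": 0,"ry": 0,"rz": 0,"grip": 0},
])

```text
clock: 27.55
tool_pos: [0.566, 0.1685, 0.2501]
eef_rot: [0.0, 0.997, 0.076, 0.001]
contact_force: [-0.4, -2.2, 8.2]
gripper_width: 0.0003
grasp_force: 3.9
```

Emit:
servo_tool([
  {"dx": 0,"dy": 0,"dz": 0.04,"rx": 0,"ry": 0,"rz": 0,"grip": 0},
  {"dx": 0,"dy": 0,"dz": 0.04,"rx": 0,"ry": 0,"rz": 0,"grip": 0},
])

```text
clock: 27.75
tool_pos: [0.5656, 0.1687, 0.2475]
eef_rot: [0.0, 0.997, 0.076, -0.0]
contact_force: [-0.3, -0.7, 1.3]
gripper_width: 0.0
grasp_force: 0.5
```

Emit:
servo_tool([
  {"dx": 0,"dy": 0,"dz": 0.04,"rx": 0,"ry": 0,"rz": 0,"grip": 0},
  {"dx": 0,"dy": 0,"dz": 0.04,"rx": 0,"ry": 0,"rz": 0,"grip": 0},
])

```text
clock: 27.95
tool_pos: [0.5656, 0.1688, 0.2474]
eef_rot: [0.0, 0.997, 0.076, -0.0]
contact_force: [-4.6, -2.4, 8.0]
gripper_width: 0.0002
grasp_force: 4.1
```

Emit:
servo_tool([
  {"dx": 0,"dy": 0,"dz": 0.04,"rx": 0,"ry": 0,"rz": 0,"grip": 0},
  {"dx": 0,"dy": 0,"dz": 0.04,"rx": 0,"ry": 0,"rz": 0,"grip": 0},
])

```text
clock: 28.15
tool_pos: [0.5656, 0.1688, 0.2474]
eef_rot: [0.0, 0.997, 0.076, 0.0]
contact_force: [-6.4, -2.9, 15.4]
gripper_width: 0.0002
grasp_force: 7.4
```

Emit:
servo_tool([
  {"dx": 0,"dy": 0,"dz": 0.04,"rx": 0,"ry": 0,"rz": 0,"grip": 0},
  {"dx": 0,"dy": 0,"dz": 0.04,"rx": 0,"ry": 0,"rz": 0,"grip": 0},
])

```text
clock: 28.35
tool_pos: [0.5656, 0.1688, 0.2473]
eef_rot: [0.0, 0.997, 0.076, 0.0]
contact_force: [-10.7, -3.2, 20.9]
gripper_width: 0.0001
grasp_force: 10.6
```

Emit:
servo_tool([
  {"dx": 0,"dy": 0,"dz": -0.3,"rx": 0,"ry": 0,"rz": 0,"grip": 0},
  {"dx": 0,"dy": 0,"dz": -1.3,"rx": 0,"ry": 0,"rz": 0,"grip": 0},
  {"dx": 0,"dy": 0,"dz": -2.8,"rx": 0,"ry": 0,"rz": 0,"grip": 0},
  {"dx": 0,"dy": 0,"dz": -4.4,"rx": 0,"ry": 0,"rz": 0,"grip": 0},
  {"dx": 0,"dy": 0,"dz": -6,"rx": 0,"ry": 0,"rz": 0,"grip": 0},
])

```text
clock: 28.85
tool_pos: [0.5654, 0.1689, 0.4252]
eef_rot: [0.0, 0.997, 0.076, -0.001]
contact_force: [0.6, 0.6, 0.0]
gripper_width: -0.0
grasp_force: 0.0
```

Emit:
servo_tool([
  {"dx": -5,"dy": 5,"dz": 0,"rx": 0,"ry": 0,"rz": 0,"grip": 0},
  {"dx": -5,"dy": 5,"dz": 0,"rx": 0,"ry": 0,"rz": 0,"grip": 0},
  {"dx": -5,"dy": 5,"dz": 0,"rx": 0,"ry": 0,"rz": 0,"grip": 0},
  {"dx": -5,"dy": 5,"dz": 0,"rx": 0,"ry": 0,"rz": 0,"grip": 0},
  {"dx": -5,"dy": 5,"dz": 0,"rx": 0,"ry": 0,"rz": 0,"grip": 0},
])

```text
clock: 29.35
tool_pos: [0.4382, -0.0046, 0.424]
eef_rot: [0.0, 0.997, 0.075, -0.0]
contact_force: [0.4, 0.2, -0.4]
gripper_width: -0.0
grasp_force: 0.0
```

Run:
```python
from h import *
a=snap("scene");b=snap("top")
x=np.hstack([cv2.resize(a[130:250,190:310],(400,400),interpolation=2),cv2.resize(b[170:310,120:260],(400,400),interpolation=2)])
cv2.imwrite("pics/v.png",cv2.cvtColor(x,4))
print(rect("top","upper_bin",.156)[:2]);print("top at .151");oranges(.151);print("scene");oranges(.151,"scene")
```

```text
(0.92, array([542.7, 162.4, 160.7, 215.4,   7.2]))
top at .151
2303 [78.12 63.66] [0.9305 0.4058 0.151 ]
519 [139.32  88.35] [0.8731 0.269  0.151 ]
11 [401.24 233.68] [ 0.558  -0.2832  0.151 ]
8 [236.36 244.08] [0.5373 0.0549 0.151 ]
23 [228.97 245.19] [0.535  0.0701 0.151 ]
34 [140.29 258.16] [0.5087 0.2527 0.151 ]
scene
460 [356.64 123.52] [0.9408 0.461  0.151 ]
19 [232.87 154.34] [0.5081 0.2519 0.151 ]
263 [357.36 160.79] [0.8512 0.1592 0.151 ]
12 [248.48 174.98] [0.5427 0.1101 0.151 ]
10 [245.61 180.39] [0.533  0.0797 0.151 ]
33 [247.17 185.51] [0.5349 0.0508 0.151 ]
30 [265.24 207.18] [ 0.5679 -0.0615  0.151 ]
28 [278.17 327.58] [ 0.5476 -0.4265  0.151 ]
```

View pics/v.png

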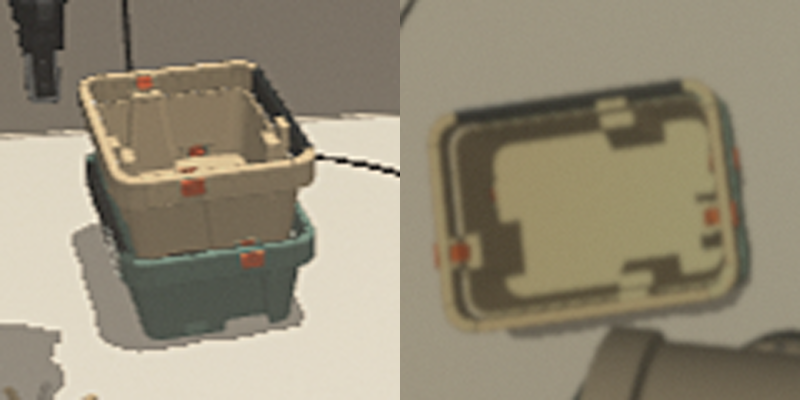

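Run:
```python
from h import *
for z in(.151,.161): print(z,proj("scene",(.5352,.0713,z)),"obs 247.17 185.51 minus (.9,3.5)",proj("scene",(.5084,.2539,z)),"obs 232.87 154.34, hover residual (-.8,-.5)")
for n,z,c in(("upper_bin_front",.156,"top"),("keys",0,"top"),("mug",0,"top"),("upper_bin_front",.156,"scene")):
   for r in viewer.pinpoint(c,n)[:1]:
    px=np.array(r["xy"])*[W,H];print(c,n,round(r["confidence"],2),px.round(1),ray(c,px,z).round(4), proj(c,(.6188,.1768,z)))
# nib heights inside: floor edge
R=lambda x,y:np.array([.5436,.1658])+x*np.array([.9894,.1452])+y*np.array([-.1452,.9894])
for y in(-.085,.085): print(proj("top",(*R(.022,y),.076)),proj("scene",(*R(.022,y),.076)))
```

```text
0.151 [246.70256744 181.81795399] obs 247.17 185.51 minus (.9,3.5) [232.94558411 154.06164847] obs 232.87 154.34, hover residual (-.8,-.5)
0.161 [246.55366684 178.27395174] obs 247.17 185.51 minus (.9,3.5) [232.75599884 150.843665  ] obs 232.87 154.34, hover residual (-.8,-.5)
top upper_bin_front 0.61 [179.1 200.3] [0.6279 0.1744 0.156 ] [177.81790608 204.6317629 ]
top keys 0.63 [276.  303.3] [ 0.3982 -0.023   0.    ] [195.33716566 212.26609302]
top mug 0.72 [233.4 137.8] [0.8077 0.0845 0.    ] [195.33716566 212.26609302]
scene upper_bin_front 0.96 [273.9 161.3] [0.6182 0.1764 0.156 ] [274.0863736  161.20359166]
[227.54286263 226.80089213] [263.303688   203.69840142]
[153.30517755 237.85210908] [249.21847238 176.5724628 ]
```

Everything matches the home position: level, turned half a turn, and both nibs over the floor edge.

```bash
python3 -c "
from h import *
print(env.close_job())"
```

```text
the job is handed in; nothing more can be done
None
```

The job is handed in at about 29 s: the torch lies flat in the lower bin, and the upper bin sits turned half a turn, level and fully home, with both catches clicked as far as the pictures and the press force show.

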